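Load the sloped dispenser

TASK

Load the sloped dispenser: put the cardboard carton in the chute with the wide lane and the dark blue bit case in the chute with the narrow lane, each between its guide rails, lengthwise down the slope and still on the same narrow side it lies on now. Push each one down the slope, under the hood, until its end rests against the back stop. Leave the relay, the motor and the tape roll where they are.

Things in the scene. Friction and masses are not known exactly. Their poses are not given: they have to be found in the camera images.
- carton_center (a point): loose cardboard carton, 82 x 44 x 61 mm (long x wide x high as it lies), 0.1 to 0.2 kg. The point is its centre, 30.5 mm above the worktop at the start; x along its 82 mm length, y across its 44 mm width (grasp across this), z up. At the start x points roughly away from the robot. It goes in the wide chute.
- case_center (a point): loose dark blue bit case standing on its long edge, 78 x 21 x 36 mm (long x wide x high as it stands), 0.07 to 0.14 kg. The point is its centre, 18 mm above the worktop at the start; x along its 78 mm length, y across its 21 mm width (grasp across this), z up. At the start x points roughly away from the robot. It goes in the narrow chute.
- wide_chute_stop (a point): wide-lane chute: guide rails 54 mm apart inside. Point: on the floor at the middle of the back stop's inner face. Its x axis points down the slope into the stop (away from the robot), y across to the left, z square up from the floor. Floor: x -0.215 (upper lip, near the robot) to 0 (stop); hood from x -0.107 to 0.
- narrow_chute_stop (a point): narrow-lane chute: guide rails 31 mm apart inside. Point: on the floor at the middle of the back stop's inner face. Its x axis points down the slope into the stop (away from the robot), y across to the left, z square up from the floor. Floor: x -0.215 (upper lip, near the robot) to 0 (stop); hood from x -0.107 to 0.
- wide_chute: either chute: fixed grey sheet metal, floor 215 x 98 mm, sloping 20 degrees down away from the robot, 18 mm over the worktop at the stop, 91 mm at the lip. Rails along the floor 10 mm high, 6 mm thick, flared at the lip. Things grip the floor and do not slide by themselves: push them. Origin: middle of the underside, on the plate, 100 mm before the stop point; x towards the stop.
- narrow_chute: the hood of either chute: flat translucent roof over the lowest 107 mm of the slope, its underside 74 mm off the floor (square to it), 3 mm thick, with side cheeks 92 mm apart inside; the upper 108 mm is open above and beside. The chutes stand parallel, centre lines 118 mm apart, level with each other; either may be on the left. Origin as for the wide chute.
- base_plate: fixed aluminium plate 250 x 236 x 6 mm that carries both chutes; origin in the middle of its underside, x axis down the chutes' slope direction (away from the robot).
- relay_center (a point): bystander: black relay, 28 x 28 x 31 mm with prongs on top to 40 mm, standing at the near right; centre. Leave it alone.
- motor: bystander: black flap motor, 76 x 89 x 40 mm, at the far right; origin under its middle. Leave it alone.
- tape: bystander: roll of pale green tape lying flat, 88 x 96 x 18 mm, at the far right; origin under its middle. Leave it alone.
There are look-alikes about, which are no part of the job. There is more than one size of the part that bears carton_center; the job needs the larger.

How it is judged:
By the outcome, as a careful person would: the job done as asked, in the order asked, and still so for the second after the job is handed in, with the robot touching nothing.
It also fails if it takes over 72 s, if anything falls off the work surface, if the arm or the gripper's body presses on something with over 40 N, if the wrist force passes 120 N, or if a joint passes its speed limit or range.

ROBOT

A 6-joint arm with a two-finger parallel gripper is mounted at the origin on a cart in front of the work surface, level with it; the furniture and walls round the work are solid. World frame = base frame: x ahead of the robot, y to its left, z up, the work surface at z = 0. Lengths are in m, angles in rad, forces in N, time in s.
With the tool pointing down it reaches from about 0.275 to 0.75 m from the base axis. Payload 10.2 kg.
Tool frame: the origin (TCP) lies between the finger pads; the fingertips stand 17 mm ahead of it and the grasp point (between the pads) lies 2 mm behind it; z points along the fingers, y is the direction in which the jaws open and shut (so a half turn about z gives the same grasp; the last joint's range is limited). The gripper opens to 85 mm and grips with 20 to 120 N. Pads are 22 mm wide; open, the fingers measure 114 mm over their backs; the gripper's body (76 mm by 85 mm) begins 54 mm behind the grasp point. The pads swing forward as they close: fully open they stand 13 mm farther back than shut.
Start: joints at [-1.462, 0.313, 1.498, -0, 1.331, -0.223], TCP at [0.171, -0.496, 0.248] pointing down, gripper open.
Joint ranges: [-2.94, 2.94], [-0.97, 2.17], [0.19, 2.56], [-1.23, 4.37], [0.02, 3.11], [-2.88, 2.88]. Speed limits (rad/s): [2.39, 2.39, 3.01, 3.14, 3.14, 3.14].

INTERFACE

Orientations are given as a rotation vector (axis times angle).
In Python, from bench import r gives the robot as it stands.
- The arm moves only by the tool send_rows, never from a script. Its argument "increments" is a list that holds one entry, the list of rows, each a list of 7 numbers: the shift along the tool's x, y, z in mm, then the turn, a rotation vector about the tool's x, y, z in rad, then the finger opening in mm, from 0 to 85.4. A call has 1 to 12 rows; each row shifts and turns the commanded pose from where the row before left it, along the tool's axes as they then stand; what a row does not reach is not made up. A row lasts 1/10 s, in which the tool goes at most 50 mm and 8.59 degrees, less where a joint would pass 70% of its speed; a pose out of reach is approached as far as the arm can. A call is refused whole if a number of a shift passes 50 or a number of a turn 0.15, either way. A call with a gripper value outside its range is refused whole. The fingers move at their own pace and stop on an object; the grip force is fixed at half the most. Time passes only in rows, so rows that do not move let the fingers close. It gives the time, the measured TCP pose, the force and the opening at its end, in the units of the state.
- r.read_state(): the state, without advancing time (a new reading comes with each control period).
- r.read_camera(name): name is "scene" or "top" or "wrist"; returns a dict with "image" (400x640x3 uint8, red, green, blue), "range_z" (400x640 float32, m along the optical axis (not along the pixel's ray), 0 where there is no reading), "fx", "fy", "cx", "cy" (pixels), "k1" (the pictures are not rectified: a ray, as slopes to the right and down, at radius r is drawn at 1 + k1 r^2 times it, then the intrinsics apply), "world_from_camera" (4x4, takes a point from camera to world coordinates); the wrist camera has in their place "tool_from_camera" (4x4, takes a point from camera to tool coordinates, whose origin is the TCP and whose axes are the flange's). Camera axes: x right, y down, z forward; pixel columns grow to the right and rows downward; lengths in m; the calibration is good to about 2 mm. A picture is of the moment at which its call begins: read the wrist's pose just before it.
- r.job_done(): hands the job in, once; it reports no verdict.
Trained networks look in the newest picture that a camera, given by its name, has taken for a name from the list of things; names that differ only in an ending like _2 or _b are one class to them, and where a whole thing is asked for, a point or a joint stands for the part that bears it (a point fixed in the world has none). Each returns a list of dicts, best first, with "score" (0 to 1); they miss things now and then, are a little off and sometimes report something else, mostly with a low value. They report only what shows in the picture. A call takes as long as a camera call. They do not tell look-alikes from the thing itself.
- r.search_frame(camera, label): "location" ([column, row] in pixels, amid what is visible of it).
- r.tip_of(camera, label): "location" ([column, row] in pixels: a listed point, or the origin of a listed thing).
The state is a dict: "time_s": time; "q": joint angles; "dq": joint speeds; "tau": joint torques, N m; "tool_pos": TCP position; "orientation": TCP orientation; "ft_force": force on the tool from outside, world axes, zero at the start; "torque": the same for the moment, N m; "opening": finger opening in m.
Only numpy, scipy, OpenCV 4.12 (cv2) and the standard library are available. Lean on these libraries where they do the work, as an engineer would, in place of code of your own. Each camera call takes 0.05 s, during which the arm holds its last target. There are 200 camera calls.

## Working session

There is one attempt and no reset: what is moved stays moved. The work goes in short steps, Python scripts to look and compute and a tool call to move; the robot and the scene stay as the last step left them, time stands still between calls to the robot, and variables do not carry over. Pictures are saved under pics/ and viewed, about 8 in all and at most 12, crops included, and the job is handed in when it is done.

Besides the shell and the picture viewer there is one more tool, called after "Emit:" as name(argument=value, ...) on one line, values as JSON. send_rows: Moves the arm, as the interface text tells. Its arguments: {"type":"object","properties":{"increments":{"type":"array"}},"required":["increments"]}

```bash
mkdir -p pics; ls; cat > h.py <<'E'
import numpy as np, cv2
from bench import r
from scipy.spatial.transform import Rotation as R
def und(c,px):
    px=np.atleast_2d(np.asarray(px,float))
    d=np.stack([(px[:,0]-c['cx'])/c['fx'],(px[:,1]-c['cy'])/c['fy']],1)
    u=d.copy()
    for _ in range(20): u=d/(1+c['k1']*(u**2).sum(1,keepdims=True))
    return u
def wfc(c,s=None):
    if 'world_from_camera' in c: return np.array(c['world_from_camera'])
    T=np.eye(4);T[:3,:3]=R.from_rotvec(s['orientation']).as_matrix();T[:3,3]=s['tool_pos'];return T@np.array(c['tool_from_camera'])
def onplane(c,px,z,s=None):
    T=wfc(c,s);u=und(c,px);d=np.c_[u,np.ones(len(u))]@T[:3,:3].T;o=T[:3,3]
    return o+d*((z-o[2])/d[:,2])[:,None]
def cloud(c,s=None):
    v,w=np.mgrid[0:400,0:640];px=np.c_[w.ravel(),v.ravel()]
    u=und(c,px);z=c['range_z'].ravel();T=wfc(c,s)
    P=np.c_[u*z[:,None],z]@T[:3,:3].T+T[:3,3];P[z<=0]=np.nan
    return P.reshape(400,640,3)
E
python3 - <<'E'
from h import *
ims=[]
print(r.read_state()['time_s'])
for n in("scene","top"):
    c=r.read_camera(n);cv2.imwrite(f'pics/{n}0.png',c['image'][...,::-1])
    P=cloud(c);np.save(f'{n}0.npy',P)
    for l in("carton_center","case_center","wide_chute_stop","narrow_chute_stop","relay_center","base_plate"):
        for d in r.tip_of(n,l)[:4]:
            q=np.round(d['location']).astype(int).clip(0,[639,399]);print(n,l,round(d['score'],2),q,P[q[1],q[0]].round(3))
E
```

```text
pics
0.0
scene carton_center 0.89 [389 250] [ 0.567 -0.322  0.053]
scene carton_center 0.6 [339 260] [ 0.479 -0.273  0.029]
scene case_center 0.8 [299 281] [ 0.377 -0.302  0.032]
scene wide_chute_stop 0.73 [392 251] [ 0.576 -0.32   0.047]
scene wide_chute_stop 0.36 [401 223] [ 0.693 -0.2    0.025]
scene narrow_chute_stop 0.94 [331 212] [ 0.556 -0.096  0.043]
scene base_plate 0.98 [286 220] [ 0.468 -0.014  0.006]
top carton_center 0.87 [412 186] [ 0.591 -0.29   0.059]
top carton_center 0.69 [395 236] [ 0.485 -0.253  0.043]
top carton_center 0.54 [304 232] [ 0.492 -0.06   0.054]
top case_center 0.78 [414 285] [ 0.382 -0.293  0.036]
top wide_chute_stop 0.6 [410 187] [ 0.589 -0.286  0.057]
top relay_center 0.47 [362 301] [ 0.349 -0.183  0.034]
top base_plate 0.86 [278 239] [ 0.482 -0.003  0.006]
```

View pics/scene0.png

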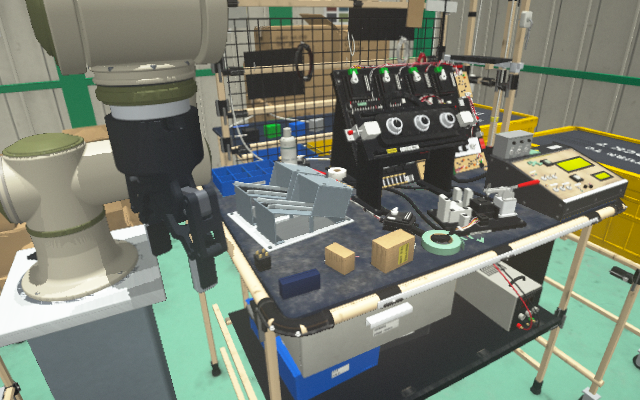

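View pics/top0.png

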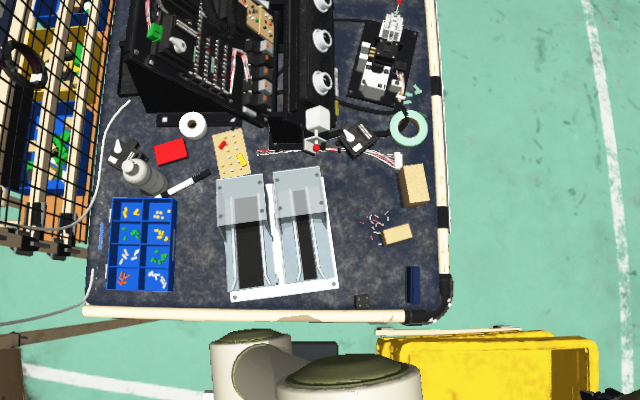

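The scene shows the larger carton at scene (393,250) / top (413,186), and a smaller look-alike at scene (340,258) / top (397,234). The case is at top (413,285). The wide dark lane is on the left at top (247,240) and the narrow one on the right at (305,235). The relay at (361,301) is also dark and near the case. Next I'll measure and check the choice in a close crop.

```bash
python3 - <<'E'
from h import *
P=np.load('top0.npy');I=cv2.imread('pics/top0.png')
X,Y,Z=P[...,0],P[...,1],P[...,2]
def box(n,x0,x1,y0,y1,z0,z1):
    m=(X>x0)&(X<x1)&(Y>y0)&(Y<y1)&(Z>z0)&(Z<z1)
    rc=cv2.minAreaRect((P[m][:,:2]*1000).astype(np.float32));print(n,m.sum(),np.round(rc[0],1),np.round(rc[1],1),round(rc[2],1),'z med',np.median(Z[m]).round(4))
box('carton',.53,.65,-.36,-.24,.05,.075)
box('small',.44,.53,-.32,-.2,.025,.06)
box('case',.33,.44,-.34,-.26,.025,.05)
box('plate',.3,.65,-.15,.15,.003,.009)
print('table',np.nanmedian(Z[240:280,345:360]))
# lanes by darkness
g=I.max(2)
for n,x0,x1 in(('wide',225,272),('narrow',285,322)):
    m=np.zeros((400,640),bool);m[190:290,x0:x1]=True
    m&=(g<70)&(Z>.03)&(Z<.12)&np.isfinite(Z)
    Q=P[m];A=np.c_[Q[:,:2],np.ones(len(Q))]
    k=np.ones(len(Q),bool)
    for _ in range(5):
        co=np.linalg.lstsq(A[k],Q[k,2],rcond=None)[0];k=abs(A@co-Q[:,2])<.004
    print(n,m.sum(),k.sum(),'plane',co.round(4),'slope',np.degrees(np.arctan(np.hypot(*co[:2]))).round(2),'dir',np.degrees(np.arctan2(-co[1],-co[0])).round(2))
    Q=Q[k];rc=cv2.minAreaRect((Q[:,:2]*1000).astype(np.float32));print(np.round(rc[0],1),np.round(rc[1],1),round(rc[2],1))
    # cross-section edges
    mid=[]
    for a in np.arange(.38,.52,.02):
        s=Q[abs(Q[:,0]-a)<.005]
        if len(s)>5: mid.append((a,*np.percentile(s[:,1],[3,97]),s[:,2].mean()))
    print(np.round(mid,4))
cv2.imwrite('pics/crop1.png',cv2.resize(I[160:310,200:440],None,fx=3.3,fy=3.3,interpolation=cv2.INTER_CUBIC))
E
```

```text
carton 834 [ 598.3 -298.5] [83.7 45.8] 8.1 z med 0.0599
small 404 [ 491.2 -258.9] [31. 57.] 15.1 z med 0.0416
case 403 [ 383.4 -294.3] [21.1 78.3] 89.0 z med 0.0355
plate 2472 [491.5  -1.5] [296.6 316. ] 89.8 z med 0.0057
table -0.0004070904254076524
wide 1553 1483 plane [-0.3639 -0.0504  0.2301] slope 20.17 dir 7.89
[444.4  63.9] [137.8  71.3] 8.1
[[0.38   0.023  0.0657 0.0889]
 [0.4    0.0236 0.0691 0.0822]
 [0.42   0.0262 0.0706 0.0745]
 [0.44   0.0294 0.0743 0.0673]
 [0.46   0.0304 0.0765 0.06  ]
 [0.48   0.0355 0.0803 0.0528]
 [0.5    0.0374 0.0845 0.0453]]
narrow 776 761 plane [-0.3594 -0.0495  0.2283] slope 19.94 dir 7.83
[462.7 -63.6] [137.   26.6] 7.4
[[ 0.4    -0.0838 -0.0613  0.0878]
 [ 0.42   -0.0812 -0.0591  0.0809]
 [ 0.44   -0.0792 -0.0547  0.0734]
 [ 0.46   -0.0757 -0.0524  0.0663]
 [ 0.48   -0.0729 -0.05    0.0587]
 [ 0.5    -0.0707 -0.0476  0.0518]
 [ 0.52   -0.0684 -0.043   0.0441]]
```

View pics/crop1.png

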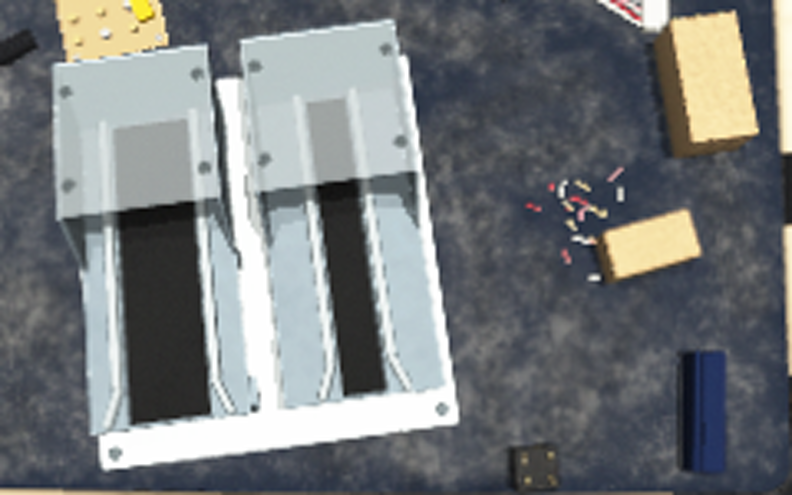

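The crop shows the large carton at crop (705,85), the small one at (650,245), the case at (703,410), and the relay at (534,467). The wide lane is on the left and the narrow one on the right. I choose the large carton: its top face measures 84x46 mm at z 0.060, while the small one is 57x31 mm at z 0.042. The chute frame is yaw 7.9° and stop u≈0.578, with v_wide≈-0.009 and v_narrow≈-0.127.

```bash
cat >> h.py <<'E'
YAW=np.radians(7.9);SL=np.radians(20)
V={'w':-.0092,'n':-.1266};US=.5785
def chute(k,x,h):  # point in chute coords -> world
    u=US+x*np.cos(SL)+h*np.sin(SL);z=.018-x*np.sin(SL)+h*np.cos(SL)
    c,s=np.cos(YAW),np.sin(YAW);return np.array([u*c-V[k]*s,u*s+V[k]*c,z])
def tilt(yaw,th): # tool z down, tilted: th>0 = tip points ahead; tool x choice ahead(+) 
    # down pose with tool x pointing ahead, y right
    D=np.diag([1.,-1,-1]);return R.from_euler('z',yaw)*R.from_euler('y',-th)*R.from_matrix(D)
def go(pos,Rt,n,flip=False):
    s=r.read_state();C=R.from_rotvec(s['orientation'])
    if flip: Rt=Rt*R.from_euler('z',np.pi)
    d=C.inv().apply(np.array(pos)-s['tool_pos'])*1000;w=(C.inv()*Rt).as_rotvec()
    # rotate within rows while shifting: simple scheme when combined is small; report totals
    print('t',round(s['time_s'],2),'tcp',np.round(s['tool_pos'],4),'op',round(s['opening']*1000,1),'F',np.round(s['ft_force'],1),'q',np.round(s['q'],2))
    print(' target',np.round(pos,4),'total shift(tool)',d.round(1),'turn',w.round(3),'| per row /%d'%n,(d/n).round(1),(w/n).round(3))
    print(' shift in target axes',(Rt.inv().apply(np.array(pos)-s['tool_pos'])*1000).round(1))
E
python3 - <<'E'
from h import *
s=r.read_state();print(R.from_rotvec(s['orientation']).as_matrix().round(3))
for f in(0,1): go([.5985,-.2985,.16],tilt(np.radians(8.1),0),12,f)
E
```

```text
[[ 0.945  0.326 -0.   ]
 [ 0.326 -0.945  0.   ]
 [-0.    -0.    -1.   ]]
t 0.7 tcp [ 0.171  -0.4964  0.2483] op 85.7 F [-0.5 -0.4 -1. ] q [-1.46  0.31  1.5  -0.    1.33 -0.22]
 target [ 0.5985 -0.2985  0.16  ] total shift(tool) [468.7 -47.8  88.3] turn [-0.    0.    0.19] | per row /12 [39.1 -4.   7.4] [-0.     0.     0.016]
 shift in target axes [ 451.1 -135.7   88.3]
t 0.7 tcp [ 0.171  -0.4964  0.2483] op 85.7 F [-0.5 -0.4 -1. ] q [-1.46  0.31  1.5  -0.    1.33 -0.22]
 target [ 0.5985 -0.2985  0.16  ] total shift(tool) [468.7 -47.8  88.3] turn [-0.    -0.    -2.951] | per row /12 [39.1 -4.   7.4] [-0.    -0.    -0.246]
 shift in target axes [-451.1  135.7   88.3]
```

Emit:
send_rows(increments=[[[0,0,0,0,0,0.095,85],[0,0,0,0,0,0.095,85],[45,-13.5,9,0,0,0,85],[45,-13.5,9,0,0,0,85],[45,-13.5,9,0,0,0,85],[45,-13.5,9,0,0,0,85],[45,-13.5,9,0,0,0,85],[45,-13.5,9,0,0,0,85],[45,-13.5,9,0,0,0,85],[45,-13.5,9,0,0,0,85],[45,-13.5,9,0,0,0,85],[45,-13.5,9,0,0,0,85]]])

```text
time_s: 1.9
tool_pos: [0.5991, -0.298, 0.1579]
orientation: [3.134, 0.223, 0.0]
ft_force: [-0.5, -0.9, 0.5]
opening: 0.085
```

```bash
python3 - <<'E'
from h import *
s=r.read_state();c=r.read_camera('wrist');P=cloud(c,s);Z=P[...,2]
m=(P[...,0]>.52)&(P[...,0]<.68)&(P[...,1]>-.38)&(P[...,1]<-.22)&(Z>.05)&(Z<.075)
rc=cv2.minAreaRect((P[m][:,:2]*1000).astype(np.float32));print(m.sum(),rc,np.median(Z[m]))
cv2.imwrite('pics/w1.png',c['image'][...,::-1])
go([.5985,-.2985,.042],tilt(np.radians(8.1),0),3)
E
```

```text
6727 ((599.6279907226562, -298.358154296875), (82.22509765625, 44.07404327392578), 8.38200855255127) 0.06041840567798726
t 1.95 tcp [ 0.6033 -0.2937  0.1554] op 85.1 F [ 3.9  3.6 -2.2] q [-0.63  0.71  1.12  0.    1.31  0.8 ]
 target [ 0.5985 -0.2985  0.042 ] total shift(tool) [ -5.5   4.4 113.3] turn [-0.003 -0.001  0.005] | per row /3 [-1.8  1.5 37.8] [-0.001 -0.     0.002]
 shift in target axes [ -5.4   4.1 113.4]
```

Emit:
send_rows(increments=[[[1,0,20,0,0,0,85],[0,0,35,0,0,0,85],[0,0,35,0,0,0,85],[0,0,26,0,0,0,85],[0,0,0,0,0,0,85],[0,0,0,0,0,0,40],[0,0,0,0,0,0,30],[0,0,0,0,0,0,30],[0,0,0,0,0,0,30],[0,0,0,0,0,0,30]]])

```text
time_s: 2.95
tool_pos: [0.5992, -0.2995, 0.0444]
orientation: [3.132, 0.222, 0.004]
ft_force: [-0.6, -0.3, 6.8]
opening: 0.0434
```

```bash
python3 - <<'E'
from h import *
s=r.read_state();print(s['opening'],s['ft_force'])
T=tilt(YAW,-SL)
go([.599,-.2985,.25],tilt(YAW,0),5)
go(chute('w',-.162,.120),T,10)
go(chute('w',-.162,.043),T,3)
E
```

```text
0.04339961337449329 [-0.61442017 -0.28469158  6.81263011]
t 2.95 tcp [ 0.5992 -0.2995  0.0444] op 43.4 F [-0.6 -0.3  6.8] q [-0.64  0.83  1.22  0.    1.09  0.79]
 target [ 0.599  -0.2985  0.25  ] total shift(tool) [   0.5   -0.6 -205.6] turn [ 0.002 -0.002  0.004] | per row /5 [  0.1  -0.1 -41.1] [ 0.    -0.     0.001]
 shift in target axes [  -0.    -1.1 -205.6]
t 2.95 tcp [ 0.5992 -0.2995  0.0444] op 43.4 F [-0.6 -0.3  6.8] q [-0.64  0.83  1.22  0.    1.09  0.79]
 target [0.4641 0.0551 0.1862] total shift(tool) [ -83.2 -369.9 -142.8] turn [ 0.003 -0.351  0.003] | per row /10 [ -8.3 -37.  -14.3] [ 0.    -0.035  0.   ]
 shift in target axes [-128.4 -369.8 -104.2]
t 2.95 tcp [ 0.5992 -0.2995  0.0444] op 43.4 F [-0.6 -0.3  6.8] q [-0.64  0.83  1.22  0.    1.09  0.79]
 target [0.4381 0.0515 0.1138] total shift(tool) [-109.7 -370.1  -70.6] turn [ 0.003 -0.351  0.003] | per row /3 [ -36.6 -123.4  -23.5] [ 0.001 -0.117  0.001]
 shift in target axes [-128.4 -369.8  -27.2]
```

Emit:
send_rows(increments=[[[0,0,-20,0,0,0,30],[0,0,-45,0,0,0,30],[0,0,-45,0,0,0,30],[0,0,-45,0,0,0,30],[0,0,-25,0,0,0,30],[-9,-35,0,0,0,0,30],[-11,-48,0,0,0,0,30],[-12,-48,0,0,0,0,30],[-12,-48,0,0,0,0,30],[-12,-48,0,0,0,0,30],[-12,-48,0,0,0,0,30],[-10,-48,0,0,0,0,30]]])

```text
time_s: 4.15
tool_pos: [0.4743, 0.0113, 0.2229]
orientation: [3.134, 0.222, 0.002]
ft_force: [1.1, 0.3, -1.4]
opening: 0.0428
```

Emit:
send_rows(increments=[[[-5,-47,0,0,-0.085,0,30],[0,0,0,0,-0.09,0,30],[0,0,0,0,-0.09,0,30],[0,0,0,0,-0.086,0,30],[0,0,0,0,0,0,30],[0,0,0,0,0,0,30]]])

```text
time_s: 4.75
tool_pos: [0.464, 0.0556, 0.2223]
orientation: [3.062, 0.218, -0.54]
ft_force: [0.3, -0.2, -1.3]
opening: 0.0433
```

```bash
python3 - <<'E'
from h import *
T=tilt(YAW,-SL)
go(chute('w',-.162,.09),T,3)
go(chute('w',-.162,.0445),T,3)
for n in('top','scene'):
    c=r.read_camera(n);cv2.imwrite(f'pics/{n}2.png',c['image'][...,::-1])
    if n=='top': np.save('top2.npy',cloud(c))
c=r.read_camera('wrist');cv2.imwrite('pics/w2.png',c['image'][...,::-1])
a=cv2.imread('pics/w2.png');b=cv2.imread('pics/scene2.png')[120:320,180:460]
cv2.imwrite('pics/m2.png',np.hstack([cv2.resize(a,(480,300)),cv2.resize(b,None,fx=1.5,fy=1.5)[:300][:,:320]]))
E
```

```text
t 4.75 tcp [0.464  0.0556 0.2223] op 43.3 F [ 0.3 -0.2 -1.3] q [-0.09  0.4   1.49 -0.08  1.6   1.35]
 target [0.454  0.0537 0.158 ] total shift(tool) [12.4  0.4 64. ] turn [ 0.001 -0.     0.004] | per row /3 [ 4.1  0.1 21.3] [ 0.    -0.     0.001]
 shift in target axes [12.4  0.5 64. ]
t 4.75 tcp [0.464  0.0556 0.2223] op 43.3 F [ 0.3 -0.2 -1.3] q [-0.09  0.4   1.49 -0.08  1.6   1.35]
 target [0.4386 0.0516 0.1152] total shift(tool) [ 12.4   0.4 109.5] turn [ 0.001 -0.     0.004] | per row /3 [ 4.1  0.1 36.5] [ 0.    -0.     0.001]
 shift in target axes [ 12.4   0.5 109.5]
```

View pics/m2.png

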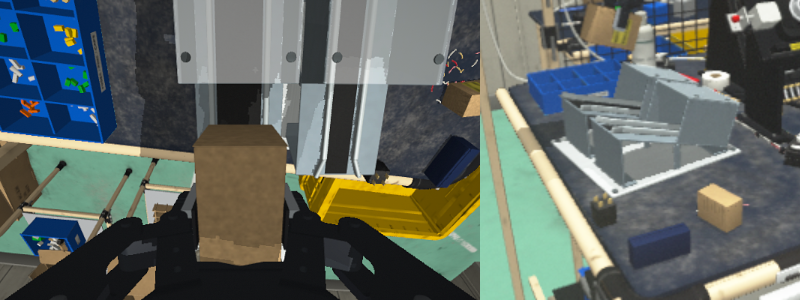

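The wrist view shows the carton at (238,195), square over the wide lane between its rails, and the hood edge at row 82. The narrow lane is on the right at (340,100). I'll lower it.

Emit:
send_rows(increments=[[[12,0,30,0,0,0,30],[0,0,35,0,0,0,30],[0,0,28,0,0,0,30],[0,0,10,0,0,0,30],[0,0,2,0,0,0,30],[0,0,1,0,0,0,30],[0,0,0,0,0,0,30]]])

```text
time_s: 5.6
tool_pos: [0.4399, 0.0519, 0.1197]
orientation: [3.062, 0.217, -0.539]
ft_force: [-0.2, 0.2, -0.5]
opening: 0.0426
```

```bash
python3 - <<'E'
from h import *
go(chute('w',-.162,.0445),tilt(YAW,-SL),3)
E
```

```text
t 5.6 tcp [0.4399 0.0519 0.1197] op 42.6 F [-0.2  0.2 -0.5] q [-0.1   0.47  1.68 -0.09  1.34  1.36]
 target [0.4386 0.0516 0.1152] total shift(tool) [0.3 0.2 4.6] turn [ 0.002 -0.     0.003] | per row /3 [0.1 0.1 1.5] [ 0.001 -0.     0.001]
 shift in target axes [0.3 0.2 4.6]
```

Emit:
send_rows(increments=[[[0,0,2,0,0,0,30],[0,0,1,0,0,0,30],[0,0,0,0,0,0,30]]])

```text
time_s: 5.9
tool_pos: [0.4381, 0.0519, 0.1159]
orientation: [3.062, 0.217, -0.543]
ft_force: [0.6, 0.7, -1.1]
opening: 0.0431
```

Emit:
send_rows(increments=[[[0,0,1,0,0,0,30],[0,0,0,0,0,0,30]]])

```text
time_s: 6.1
tool_pos: [0.4379, 0.0518, 0.1156]
orientation: [3.062, 0.217, -0.542]
ft_force: [-1.0, 0.8, 5.4]
opening: 0.0431
```

Contact at the expected height. Next I release and retract.

Emit:
send_rows(increments=[[[0,0,0,0,0,0,48],[0,0,0,0,0,0,54],[0,0,0,0,0,0,60],[0,0,0,0,0,0,62],[0,0,-20,0,0,0,62],[0,0,-40,0,0,0,62],[0,0,-40,0,0,0,62],[0,0,-20,0,0,0,40],[0,0,0,0,0,0,0],[0,0,0,0,0,0,0]]])

```text
time_s: 7.1
tool_pos: [0.4781, 0.0576, 0.2268]
orientation: [3.061, 0.218, -0.544]
ft_force: [-0.7, 0.4, -0.3]
opening: 0.0186
```

```bash
python3 - <<'E'
from h import *
c=r.read_camera('top');I=c['image'][...,::-1].copy();P=cloud(c);np.save('top3.npy',P)
cv2.imwrite('pics/top3.png',cv2.resize(I[160:310,200:440],None,fx=3.3,fy=3.3))
# chute coords of points
def inch(P,k):
    c_,s_=np.cos(YAW),np.sin(YAW);u=P[...,0]*c_+P[...,1]*s_-US;v=-P[...,0]*s_+P[...,1]*c_-V[k];z=P[...,2]-.018
    return np.stack([u*np.cos(SL)-z*np.sin(SL),v,u*np.sin(SL)+z*np.cos(SL)],-1)
for n in('top','scene','wrist'):
    s=r.read_state();c=r.read_camera(n);Q=inch(cloud(c,s),'w')
    m=(abs(Q[...,1])<.045)&(Q[...,0]>-.22)&(Q[...,0]<-.1)&(Q[...,2]>.05)&(Q[...,2]<.07)
    if m.sum()>20: print(n,m.sum(),cv2.minAreaRect((Q[m][:,:2]*1000).astype(np.float32)),np.median(Q[m][:,2]))
T=tilt(YAW,np.radians(30))
go(chute('w',-.245,.10),T,10)
for ph in (25,30,35): # tool direction tilt ; tip 17 ahead of TCP
    T=tilt(YAW,np.radians(ph)); zt=T.apply([0,0,1])
    print(ph,'tip->tcp', (chute('w',-.24,.035)-.017*zt).round(4))
E
```

```text
top 910 ((-163.19921875, -1.2404975891113281), (44.931034088134766, 83.6580810546875), 89.19755554199219) 0.05944202377659157
scene 246 ((-152.12062072753906, -2.0685195922851562), (63.6158561706543, 117.87757110595703), 77.59171295166016) 0.058219957237661324
wrist 5821 ((-160.0521240234375, -1.045583724975586), (78.52632904052734, 44.1502571105957), 0.23429208993911743) 0.06099746152953612
t 7.3 tcp [0.478  0.0576 0.2266] op -0.1 F [ 0.5  0.3 -0.5] q [-0.08  0.43  1.43 -0.08  1.63  1.35]
 target [0.3801 0.0435 0.1958] total shift(tool) [-82.1   0.2  63.1] turn [-0.001  0.877  0.004] | per row /10 [-8.2  0.   6.3] [-0.     0.088  0.   ]
 shift in target axes [-101.     0.6  -22.7]
25 tip->tcp [0.3556 0.0401 0.1484]
30 tip->tcp [0.3543 0.0399 0.1477]
35 tip->tcp [0.3531 0.0397 0.1469]
```

View pics/top3.png

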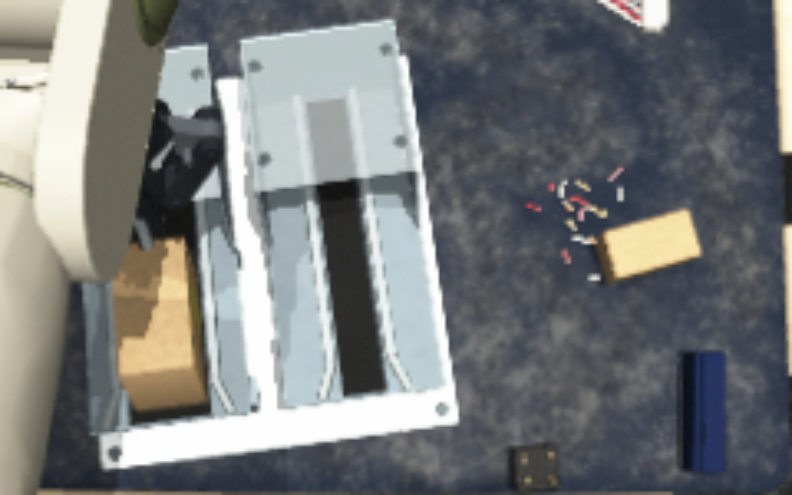

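The carton lies between the rails: v -1 mm, skew under 1°, rear end at x≈-0.203. Next I tilt the closed fingers forward and go behind it.

Emit:
send_rows(increments=[[[0,0,-10,0,0.1,0,0],[0,0,0,0,0.13,0,0],[0,0,0,0,0.13,0,0],[0,0,0,0,0.13,0,0],[0,0,0,0,0.13,0,0],[0,0,0,0,0.13,0,0],[0,0,0,0,0.127,0,0],[-33,0,0,0,0,0,0],[-33,0,0,0,0,0,0],[-33,0,0,0,0,0,0],[0,0,0,0,0,0,0],[0,0,0,0,0,0,0]]])

```text
time_s: 8.5
tool_pos: [0.3972, 0.0458, 0.1873]
orientation: [-2.991, -0.211, -0.806]
ft_force: [0.3, -0.2, -0.0]
opening: -0.0
```

```bash
python3 - <<'E'
from h import *
T=tilt(YAW,np.radians(30)); zt=T.apply([0,0,1])
for x in(-.228,-.095,-.088): go(chute('w',x,.026)-.017*zt,T,10)
print('slope dir in tool',T.inv().apply(chute('w',0,0)-chute('w',-.1,0))*10)
E
```

```text
t 8.5 tcp [0.3972 0.0458 0.1873] op -0.0 F [ 0.3 -0.2 -0. ] q [-0.32 -0.14  2.27  0.42  0.58  0.8 ]
 target [0.3624 0.041  0.1351] total shift(tool) [-56.5  -0.1  27.5] turn [-0.001 -0.003  0.003] | per row /10 [-5.7 -0.   2.8] [-0. -0.  0.]
 shift in target axes [-56.5  -0.   27.7]
t 8.5 tcp [0.3972 0.0458 0.1873] op -0.0 F [ 0.3 -0.2 -0. ] q [-0.32 -0.14  2.27  0.42  0.58  0.8 ]
 target [0.4862 0.0582 0.0896] total shift(tool) [ 28.7   0.2 129.6] turn [-0.001 -0.003  0.003] | per row /10 [ 2.9  0.  13. ] [-0. -0.  0.]
 shift in target axes [ 29.   -0.  129.6]
t 8.5 tcp [0.3972 0.0458 0.1873] op -0.0 F [ 0.3 -0.2 -0. ] q [-0.32 -0.14  2.27  0.42  0.58  0.8 ]
 target [0.4928 0.0591 0.0873] total shift(tool) [ 33.2   0.2 135. ] turn [-0.001 -0.003  0.003] | per row /10 [ 3.3  0.  13.5] [-0. -0.  0.]
 shift in target axes [ 33.5  -0.  134.9]
slope dir in tool [ 6.42787610e-01 -9.75719524e-18  7.66044443e-01]
```

Emit:
send_rows(increments=[[[-19,0,-3,0,0,0,0],[-19,0,5,0,0,0,0],[-18.5,0,10,0,0,0,0],[0,0,15,0,0,0,0],[0,0,0,0,0,0,0]]])

```text
time_s: 9.0
tool_pos: [0.3628, 0.041, 0.135]
orientation: [-2.991, -0.212, -0.803]
ft_force: [-0.3, 0.9, 1.0]
opening: -0.0003
```

```bash
python3 - <<'E'
from h import *
T=tilt(YAW,np.radians(30)); zt=T.apply([0,0,1])
for x in(-.13,-.095,-.088): go(chute('w',x,.026)-.017*zt,T,10)
E
```

```text
t 9.0 tcp [0.3628 0.041  0.135 ] op -0.3 F [-0.3  0.9  1. ] q [-0.4  -0.12  2.43  0.63  0.45  0.51]
 target [0.4537 0.0537 0.1016] total shift(tool) [62.7  0.3 74.8] turn [-0.003 -0.001  0.003] | per row /10 [6.3 0.  7.5] [-0. -0.  0.]
 shift in target axes [62.7 -0.1 74.8]
t 9.0 tcp [0.3628 0.041  0.135 ] op -0.3 F [-0.3  0.9  1. ] q [-0.4  -0.12  2.43  0.63  0.45  0.51]
 target [0.4862 0.0582 0.0896] total shift(tool) [ 85.1   0.4 101.7] turn [-0.003 -0.001  0.003] | per row /10 [ 8.5  0.  10.2] [-0. -0.  0.]
 shift in target axes [ 8.520e+01 -1.000e-01  1.016e+02]
t 9.0 tcp [0.3628 0.041  0.135 ] op -0.3 F [-0.3  0.9  1. ] q [-0.4  -0.12  2.43  0.63  0.45  0.51]
 target [0.4928 0.0591 0.0873] total shift(tool) [ 89.6   0.5 107. ] turn [-0.003 -0.001  0.003] | per row /10 [ 9.   0.  10.7] [-0. -0.  0.]
 shift in target axes [ 8.97e+01 -1.00e-01  1.07e+02]
```

Emit:
send_rows(increments=[[[6.3,0,7.5,0,0,0,0],[6.3,0,7.5,0,0,0,0],[6.3,0,7.5,0,0,0,0],[6.3,0,7.5,0,0,0,0],[6.3,0,7.5,0,0,0,0],[6.3,0,7.5,0,0,0,0],[6.3,0,7.5,0,0,0,0],[6.3,0,7.5,0,0,0,0],[6.3,0,7.5,0,0,0,0],[6.3,0,7.5,0,0,0,0],[0,0,0,0,0,0,0]]])

```text
time_s: 10.1
tool_pos: [0.4543, 0.0541, 0.102]
orientation: [-2.991, -0.213, -0.805]
ft_force: [0.1, 0.3, -0.6]
opening: -0.0003
```

Emit:
send_rows(increments=[[[4.2,0,5,0,0,0,0],[4.2,0,5,0,0,0,0],[4.2,0,5,0,0,0,0],[4.2,0,5,0,0,0,0],[3.2,0,4,0,0,0,0],[0,0,0,0,0,0,0]]])

```text
time_s: 10.7
tool_pos: [0.4829, 0.0582, 0.0914]
orientation: [-2.991, -0.213, -0.805]
ft_force: [-0.5, 0.2, 0.5]
opening: -0.0001
```

```bash
python3 - <<'E'
from h import *
T=tilt(YAW,np.radians(30)); zt=T.apply([0,0,1])
for x in(-.095,-.088): go(chute('w',x,.026)-.017*zt,T,10)
a=r.read_camera('scene')['image'][...,::-1];b=r.read_camera('wrist')['image'][...,::-1]
cv2.imwrite('pics/m4.png',np.hstack([cv2.resize(b,(480,300)),cv2.resize(a[140:290,220:380],(320,300))]))
E
```

```text
t 10.7 tcp [0.4829 0.0582 0.0914] op -0.1 F [-0.5  0.2  0.5] q [-0.21  0.27  2.16  0.69  0.27  0.59]
 target [0.4862 0.0582 0.0896] total shift(tool) [2.  0.5 3.1] turn [-0.002 -0.002  0.003] | per row /10 [0.2 0.1 0.3] [-0. -0.  0.]
 shift in target axes [2.  0.5 3.1]
t 10.7 tcp [0.4829 0.0582 0.0914] op -0.1 F [-0.5  0.2  0.5] q [-0.21  0.27  2.16  0.69  0.27  0.59]
 target [0.4928 0.0591 0.0873] total shift(tool) [6.4 0.6 8.5] turn [-0.002 -0.002  0.003] | per row /10 [0.6 0.1 0.9] [-0. -0.  0.]
 shift in target axes [6.5 0.5 8.5]
```

View pics/m4.png

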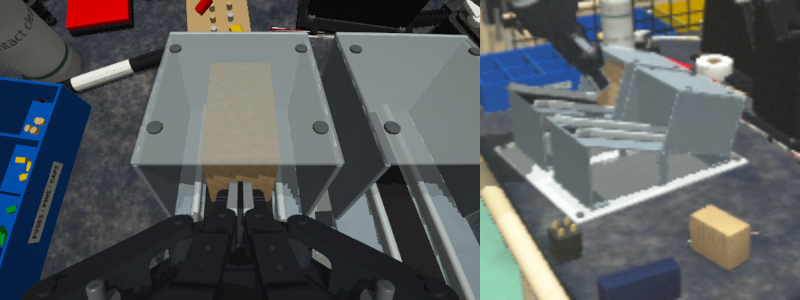

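The view shows the carton inside the hood at wrist (240,120), still square, with the closed fingertips on its rear end. I go on in small steps until there is force from the stop.

Emit:
send_rows(increments=[[[2,0,2.4,0,0,0,0],[2,0,2.4,0,0,0,0],[0,0,0,0,0,0,0]]])

```text
time_s: 11.1
tool_pos: [0.4886, 0.059, 0.0894]
orientation: [-2.991, -0.212, -0.806]
ft_force: [0.5, -0.3, 0.3]
opening: -0.0002
```

Emit:
send_rows(increments=[[[1.3,0,1.5,0,0,0,0],[1.3,0,1.5,0,0,0,0],[0,0,0,0,0,0,0]]])

```text
time_s: 11.4
tool_pos: [0.4922, 0.0596, 0.0881]
orientation: [-2.991, -0.212, -0.805]
ft_force: [0.9, -0.4, 0.7]
opening: -0.0
```

Emit:
send_rows(increments=[[[1.3,0,1.5,0,0,0,0],[0,0,0,0,0,0,0]]])

```text
time_s: 11.6
tool_pos: [0.494, 0.0598, 0.0875]
orientation: [-2.991, -0.212, -0.805]
ft_force: [0.0, -0.1, -0.3]
opening: 0.0003
```

Emit:
send_rows(increments=[[[1.3,0,1.5,0,0,0,0],[0,0,0,0,0,0,0]]])

```text
time_s: 11.8
tool_pos: [0.4946, 0.0602, 0.087]
orientation: [-2.991, -0.213, -0.804]
ft_force: [-21.5, -6.4, 19.6]
opening: -0.0001
```

```bash
python3 - <<'E'
from h import *
b=r.read_camera('wrist')['image'][...,::-1]
cv2.imwrite('pics/w5.png',b)
T=tilt(YAW,np.radians(30)); zt=T.apply([0,0,1])
go(chute('w',-.082,.026)-.017*zt,T,1)
E
```

```text
t 11.85 tcp [0.4946 0.0602 0.087 ] op 0.0 F [-20.9  -7.1  19.4] q [-0.2   0.3   2.13  0.68  0.27  0.61]
 target [0.4983 0.0599 0.0852] total shift(tool) [2.2 0.8 3.4] turn [-0.002 -0.002  0.004] | per row /1 [2.2 0.8 3.4] [-0.002 -0.002  0.004]
 shift in target axes [2.2 0.8 3.4]
```

View pics/w5.png

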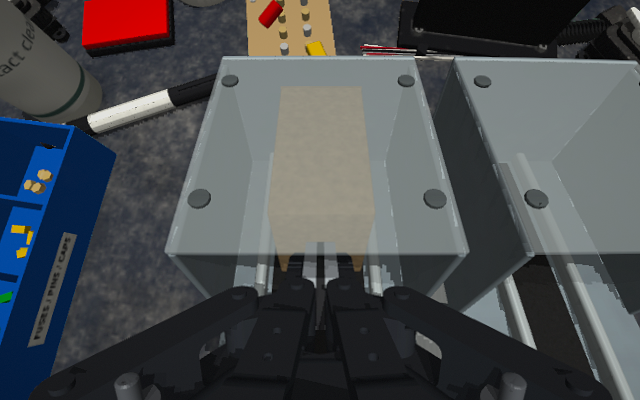

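The carton's far end (wrist row 86) lies by the hood's back. There is a firm push-back of 29 N, and the tip is where the rear end should be (x≈-0.08). I back off and lift.

Emit:
send_rows(increments=[[[-4,0,-5,0,0,0,0],[-12,0,-14,0,0,0,0],[-20,0,-24,0,0,0,0],[-20,0,-24,0,0,0,0],[0,0,-35,0,0,0,0],[20,0,-35,0,0,0,0],[20,0,-30,0,-0.1,0,20],[20,0,0,0,-0.14,0,50],[10,0,0,0,-0.14,0,85],[0,0,0,0,-0.14,0,85],[0,0,0,0,0,0,85]]])

```text
time_s: 12.95
tool_pos: [0.4279, 0.0504, 0.2339]
orientation: [-3.133, -0.224, -0.006]
ft_force: [0.1, 0.3, -0.2]
opening: 0.0724
```

```bash
python3 - <<'E'
from h import *
s=r.read_state();c=r.read_camera('wrist');b=c['image'][...,::-1].copy()
c2=r.read_camera('scene')
go([.3835,-.2945,.12],tilt(np.radians(-1),0),10)
cv2.imwrite('pics/m6.png',np.hstack([b[:,:][::1],cv2.resize(c2['image'][140:240,240:380,::-1],(160,114)).repeat(1,0) if 0 else np.zeros((400,1,3),np.uint8)]))
# project expected points of chute: carton rear top edge, hood
T=np.linalg.inv(wfc(c,s))
def proj(p):
    q=T[:3,:3]@p+T[:3,3];u=q[:2]/q[2];k=1+c['k1']*(u@u);return [c['fx']*u[0]*k+c['cx'],c['fy']*u[1]*k+c['cy']]
off=lambda y:np.array([-np.sin(YAW)*y,np.cos(YAW)*y,0])
for n,x,h in(('rear top',-.082,.061),('rear bottom',-.082,0),('front top',0,.061),('hood edge',-.107,.077)):
    print(n,[np.round(proj(chute('w',x,h)+off(y))).tolist() for y in(.022,-.022)])
E
```

```text
t 13.05 tcp [0.4263 0.0504 0.2337] op 84.3 F [-1.6 -0.8 -0.5] q [-0.16  0.11  1.79  0.    1.23  1.27]
 target [ 0.3835 -0.2945  0.12  ] total shift(tool) [-92.2 335.5 112.8] turn [-0.001 -0.008  0.16 ] | per row /10 [-9.2 33.5 11.3] [-0.    -0.001  0.016]
 shift in target axes [-36.8 345.6 113.7]
rear top [[290.0, 81.0], [349.0, 81.0]]
rear bottom [[296.0, 110.0], [343.0, 110.0]]
front top [[291.0, -21.0], [348.0, -20.0]]
hood edge [[287.0, 105.0], [351.0, 106.0]]
```

View pics/m6.png

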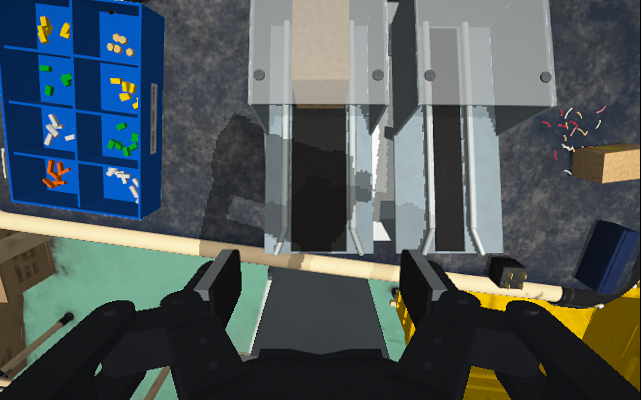

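The view shows the carton's rear top edge at row 79 and its bottom at row 108, against predictions of 81 and 110 for "against the stop". The carton is done. Next is the case at (0.3835, -0.2945).

Emit:
send_rows(increments=[[[0,0,0,0,0.008,0.08,60],[0,0,0,0,0,0.08,60],[-4.6,35,0,0,0,0,60],[-4.6,44,0,0,0,0,60],[-4.6,44,0,0,0,0,60],[-4.6,44,0,0,0,0,60],[-4.6,44,0,0,0,0,60],[-4.6,44,0,0,0,0,60],[-4.6,44,20,0,0,0,60],[-4.6,46,30,0,0,0,60],[0,0,30,0,0,0,60],[0,0,0,0,0,0,60]]])

```text
time_s: 14.25
tool_pos: [0.3829, -0.2886, 0.1532]
orientation: [-3.135, 0.032, -0.018]
ft_force: [-0.7, 0.1, -1.0]
opening: 0.0598
```

```bash
python3 - <<'E'
from h import *
s=r.read_state();c=r.read_camera('wrist');P=cloud(c,s);Z=P[...,2]
m=(P[...,0]>.32)&(P[...,0]<.45)&(P[...,1]>-.34)&(P[...,1]<-.25)&(Z>.03)&(Z<.042)
rc=cv2.minAreaRect((P[m][:,:2]*1000).astype(np.float32));print(m.sum(),rc,np.median(Z[m]))
go([.3835,-.2945,.031],tilt(np.radians(-1),0),10)
E
```

```text
2608 ((384.8126220703125, -294.7987976074219), (21.306673049926758, 77.74836730957031), 88.2737808227539) 0.03625159186224425
t 14.3 tcp [ 0.384  -0.2888  0.1555] op 60.0 F [ 0.1 -0.8  1. ] q [-0.9   0.31  1.76  0.01  1.06  0.69]
 target [ 0.3835 -0.2945  0.031 ] total shift(tool) [ -2.    6.2 124.5] turn [-0.004 -0.013 -0.002] | per row /10 [-0.2  0.6 12.4] [-0.    -0.001 -0.   ]
 shift in target axes [ -0.4   5.7 124.5]
```

Emit:
send_rows(increments=[[[0,6,20,0,-0.013,0.01,60],[0,0,35,0,0,0,60],[0,0,35,0,0,0,60],[0,0,25,0,0,0,60],[0,0,8,0,0,0,60],[0,0,0,0,0,0,60],[0,0,0,0,0,0,60]]])

```text
time_s: 15.0
tool_pos: [0.3861, -0.296, 0.0349]
orientation: [3.141, -0.043, 0.005]
ft_force: [0.0, -0.1, 0.5]
opening: 0.0597
```

```bash
python3 - <<'E'
from h import *
go([.3845,-.2947,.031],tilt(np.radians(-1.7),0),10)
E
```

```text
t 15.0 tcp [ 0.3861 -0.296   0.0349] op 59.7 F [ 0.  -0.1  0.5] q [-0.9   0.52  1.84  0.    0.78  0.7 ]
 target [ 0.3845 -0.2947  0.031 ] total shift(tool) [-1.6 -1.2  3.9] turn [ 0.001 -0.003  0.002] | per row /10 [-0.2 -0.1  0.4] [ 0. -0.  0.]
 shift in target axes [-1.6 -1.2  3.9]
```

Emit:
send_rows(increments=[[[-1.5,-1.2,3.5,0,0,0,60],[0,0,0,0,0,0,40],[0,0,0,0,0,0,20],[0,0,0,0,0,0,5],[0,0,0,0,0,0,5],[0,0,0,0,0,0,5],[0,0,0,0,0,0,5],[0,0,0,0,0,0,5]]])

```text
time_s: 15.8
tool_pos: [0.384, -0.2945, 0.03]
orientation: [-3.14, 0.044, -0.002]
ft_force: [-0.7, 1.7, 5.8]
opening: 0.0202
```

```bash
python3 - <<'E'
from h import *
T=tilt(YAW,-SL)
go([.3845,-.2947,.031],tilt(YAW,0),10)
go(chute('n',-.162,.12),T,10)
E
```

```text
t 15.8 tcp [ 0.384  -0.2945  0.03  ] op 20.2 F [-0.7  1.7  5.8] q [-0.9   0.53  1.84  0.    0.77  0.7 ]
 target [ 0.3845 -0.2947  0.031 ] total shift(tool) [ 0.5  0.2 -1. ] turn [-0.001 -0.001 -0.166] | per row /10 [ 0.   0.  -0.1] [-0.    -0.    -0.017]
 shift in target axes [ 0.4  0.3 -1. ]
t 15.8 tcp [ 0.384  -0.2945  0.03  ] op 20.2 F [-0.7  1.7  5.8] q [-0.9   0.53  1.84  0.    0.77  0.7 ]
 target [ 0.4803 -0.0612  0.1862] total shift(tool) [  89.8 -236.1 -155.8] turn [-0.03  -0.35  -0.164] | per row /10 [  9.  -23.6 -15.6] [-0.003 -0.035 -0.016]
 shift in target axes [  66.3 -217.9 -190.4]
```

Emit:
send_rows(increments=[[[0,0,-20,0,0,0,5],[0,0,-45,0,0,0,5],[0,0,-45,0,0,0,5],[0,0,-45,0,0,-0.08,5],[0,0,-35,0,0,-0.086,5],[21.2,-36,0,0,0,0,5],[21.2,-36.4,0,0,0,0,5],[21.2,-36.4,0,0,0,0,5],[21.2,-36.4,0,0,0,0,5],[21.2,-36.4,0,0,0,0,5],[21.2,-36,0,0,-0.07,0,5],[0,0,0,0,-0.1,0,5]]])

```text
time_s: 17.0
tool_pos: [0.4802, -0.0578, 0.2204]
orientation: [3.112, 0.221, -0.267]
ft_force: [-0.2, -0.4, -0.7]
opening: 0.0204
```

Emit:
send_rows(increments=[[[0,0,0,0,-0.1,0,5],[0,0,0,0,-0.08,0,5],[0,0,0,0,0,0,5],[0,0,0,0,0,0,5]]])

```text
time_s: 17.4
tool_pos: [0.4798, -0.0615, 0.2196]
orientation: [3.066, 0.213, -0.538]
ft_force: [-0.1, 0.5, -0.1]
opening: 0.0201
```

```bash
python3 - <<'E'
from h import *
T=tilt(YAW,-SL)
go(chute('n',-.162,.0375),T,10)
go(chute('n',-.162,.0305),T,10)
s=r.read_state();c=r.read_camera('wrist');b=c['image'][...,::-1].copy();cv2.imwrite('pics/w7.png',b)
Ti=np.linalg.inv(wfc(c,s))
def proj(p):
    q=Ti[:3,:3]@p+Ti[:3,3];u=q[:2]/q[2];k=1+c['k1']*(u@u);return [c['fx']*u[0]*k+c['cx'],c['fy']*u[1]*k+c['cy']]
off=lambda y:np.array([-np.sin(YAW)*y,np.cos(YAW)*y,0])
for x in(-.09,-.115): print(x,[np.round(proj(chute('n',x,.010)+off(y))).tolist() for y in(.0155,-.0155)])
E
```

```text
t 17.4 tcp [ 0.4798 -0.0615  0.2196] op 20.1 F [-0.1  0.5 -0.1] q [-0.3   0.43  1.45 -0.14  1.58  1.15]
 target [ 0.4523 -0.065   0.1086] total shift(tool) [ 11.8   0.  113.8] turn [-0.002 -0.002  0.001] | per row /10 [ 1.2  0.  11.4] [-0. -0.  0.]
 shift in target axes [ 12.   -0.2 113.7]
t 17.4 tcp [ 0.4798 -0.0615  0.2196] op 20.1 F [-0.1  0.5 -0.1] q [-0.3   0.43  1.45 -0.14  1.58  1.15]
 target [ 0.45   -0.0654  0.1021] total shift(tool) [ 11.8   0.  120.8] turn [-0.002 -0.002  0.001] | per row /10 [ 1.2  0.  12.1] [-0. -0.  0.]
 shift in target axes [ 12.   -0.2 120.7]
-0.09 [[299.0, 92.0], [339.0, 92.0]]
-0.115 [[299.0, 124.0], [338.0, 124.0]]
```

View pics/w7.png

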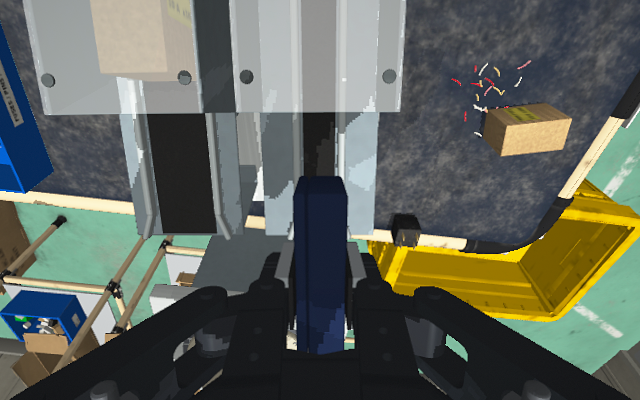

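The case (320,260) is in line with the narrow lane; rail edges appear at about 301 and 338 at row 124, with 299 and 338 predicted. I'll lower it.

Emit:
send_rows(increments=[[[12,0,30,0,0,0,5],[0,0,35,0,0,0,5],[0,0,30,0,0,0,5],[0,0,15,0,0,0,5],[0,0,5,0,0,0,5],[0,0,0,0,0,0,5],[0,0,0,0,0,0,5]]])

```text
time_s: 18.15
tool_pos: [0.4526, -0.0654, 0.1089]
orientation: [3.065, 0.211, -0.536]
ft_force: [-0.4, 0.3, -1.1]
opening: 0.0203
```

Emit:
send_rows(increments=[[[0,0,1.5,0,0,0,5],[0,0,1.5,0,0,0,5],[0,0,0,0,0,0,5]]])

```text
time_s: 18.45
tool_pos: [0.451, -0.0653, 0.1051]
orientation: [3.065, 0.212, -0.54]
ft_force: [-1.1, 0.2, -1.1]
opening: 0.02
```

```bash
python3 - <<'E'
from h import *
go(chute('n',-.162,.0305),tilt(YAW,-SL),10)
E
```

```text
t 18.45 tcp [ 0.451  -0.0653  0.1051] op 20.0 F [-1.1  0.2 -1.1] q [-0.32  0.51  1.66 -0.16  1.29  1.18]
 target [ 0.45   -0.0654  0.1021] total shift(tool) [ 0.  -0.1  3.2] turn [-0.002 -0.     0.001] | per row /10 [ 0.  -0.   0.3] [-0. -0.  0.]
 shift in target axes [ 0.  -0.1  3.2]
```

Emit:
send_rows(increments=[[[0,0,1.5,0,0,0,5],[0,0,1,0,0,0,5],[0,0,0,0,0,0,5]]])

```text
time_s: 18.75
tool_pos: [0.45, -0.0654, 0.1025]
orientation: [3.065, 0.212, -0.541]
ft_force: [0.1, -0.4, -0.8]
opening: 0.0198
```

Emit:
send_rows(increments=[[[0,0,1,0,0,0,5],[0,0,0,0,0,0,5]]])

```text
time_s: 18.95
tool_pos: [0.4499, -0.0655, 0.102]
orientation: [3.065, 0.212, -0.54]
ft_force: [1.0, 0.6, 1.8]
opening: 0.0199
```

Emit:
send_rows(increments=[[[0,0,0.7,0,0,0,5],[0,0,0,0,0,0,5]]])

```text
time_s: 19.15
tool_pos: [0.4499, -0.0655, 0.1019]
orientation: [3.065, 0.212, -0.539]
ft_force: [0.2, 1.7, 9.1]
opening: 0.02
```

Emit:
send_rows(increments=[[[0,0,0,0,0,0,25],[0,0,0,0,0,0,32],[0,0,0,0,0,0,38],[0,0,0,0,0,0,40],[0,0,-15,0,0,0,40],[0,0,-40,0,0,0,40],[0,0,-40,0,0,0,40],[0,0,-25,0,0,0,20],[0,0,0,0,0,0,0],[0,0,0,0,0,0,0]]])

```text
time_s: 20.15
tool_pos: [0.4899, -0.06, 0.2132]
orientation: [3.065, 0.212, -0.541]
ft_force: [-0.1, 0.4, -0.1]
opening: 0.0004
```

```bash
cat >> h.py <<'E'
def inch(P,k):
    c_,s_=np.cos(YAW),np.sin(YAW);u=P[...,0]*c_+P[...,1]*s_-US;v=-P[...,0]*s_+P[...,1]*c_-V[k];z=P[...,2]-.018
    return np.stack([u*np.cos(SL)-z*np.sin(SL),v,u*np.sin(SL)+z*np.cos(SL)],-1)
E
python3 - <<'E'
from h import *
for n in('top','wrist'):
    s=r.read_state();c=r.read_camera(n);Q=inch(cloud(c,s),'n')
    m=(abs(Q[...,1])<.03)&(Q[...,0]>-.23)&(Q[...,0]<-.1)&(Q[...,2]>.028)&(Q[...,2]<.042)
    if m.sum()>20: print(n,m.sum(),cv2.minAreaRect((Q[m][:,:2]*1000).astype(np.float32)),np.median(Q[m][:,2]))
cv2.imwrite('pics/w8.png',c['image'][...,::-1])
T=tilt(YAW,np.radians(30)); zt=T.apply([0,0,1])
go(chute('n',-.228,.06)-.017*zt,T,10)
go(chute('n',-.228,.021)-.017*zt,T,10)
E
```

```text
top 301 ((-172.6973419189453, -1.9787836074829102), (21.213768005371094, 59.78376007080078), 89.8509521484375) 0.035655672367845705
wrist 2498 ((-157.19349670410156, -1.5983953475952148), (21.31646156311035, 69.67266082763672), 89.76699829101562) 0.03702555269969338
t 20.25 tcp [ 0.4895 -0.06    0.2126] op 0.2 F [ 0.  -0.8  0. ] q [-0.29  0.46  1.42 -0.14  1.58  1.16]
 target [ 0.3901 -0.0737  0.1671] total shift(tool) [-78.5   0.1  77.2] turn [-0.003  0.875 -0.   ] | per row /10 [-7.9  0.   7.7] [-0.     0.087 -0.   ]
 shift in target axes [-1.096e+02 -1.000e-01 -1.070e+01]
t 20.25 tcp [ 0.4895 -0.06    0.2126] op 0.2 F [ 0.  -0.8  0. ] q [-0.29  0.46  1.42 -0.14  1.58  1.16]
 target [ 0.3769 -0.0755  0.1304] total shift(tool) [-78.5   0.2 116.2] turn [-0.003  0.875 -0.   ] | per row /10 [-7.8  0.  11.6] [-0.     0.087 -0.   ]
 shift in target axes [-1.395e+02 -1.000e-01  1.430e+01]
```

View pics/w8.png

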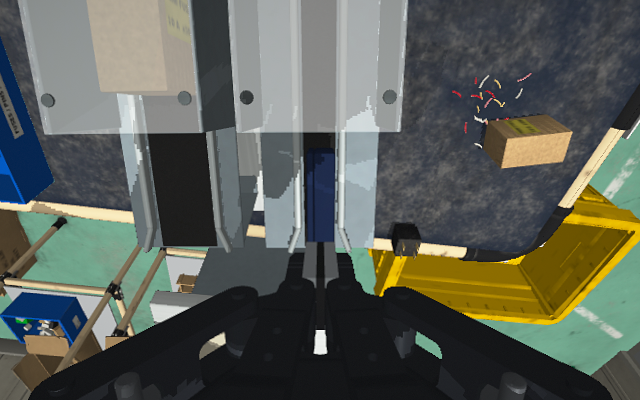

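The case stands upright between the narrow rails (320,195): v -2 mm, skew 0.2°, rear end at x≈-0.202. Next I tilt and go behind it.

Emit:
send_rows(increments=[[[0,0,-10,0,0.1,0,0],[0,0,0,0,0.13,0,0],[0,0,0,0,0.13,0,0],[0,0,0,0,0.13,0,0],[0,0,0,0,0.13,0,0],[0,0,0,0,0.13,0,0],[0,0,0,0,0.125,0,0],[-37,0,-1,0,0,0,0],[-37,0,-1,0,0,0,0],[-37,0,-1,0,0,0,0],[0,0,0,0,0,0,0],[0,0,0,0,0,0,0]]])

```text
time_s: 21.45
tool_pos: [0.3966, -0.0731, 0.1697]
orientation: [-2.991, -0.202, -0.804]
ft_force: [0.7, -0.8, 0.2]
opening: 0.0
```

```bash
python3 - <<'E'
from h import *
T=tilt(YAW,np.radians(30)); zt=T.apply([0,0,1])
go(chute('n',-.226,.021)-.017*zt,T,10)
go(chute('n',-.09,.021)-.017*zt,T,10)
E
```

```text
t 21.45 tcp [ 0.3966 -0.0731  0.1697] op 0.0 F [ 0.7 -0.8  0.2] q [-0.72 -0.07  2.27  0.64  0.69  0.27]
 target [ 0.3788 -0.0753  0.1298] total shift(tool) [-35.6  -0.2  25.5] turn [-0.001 -0.002 -0.003] | per row /10 [-3.6 -0.   2.6] [-0. -0. -0.]
 shift in target axes [-35.5  -0.3  25.6]
t 21.45 tcp [ 0.3966 -0.0731  0.1697] op 0.0 F [ 0.7 -0.8  0.2] q [-0.72 -0.07  2.27  0.64  0.69  0.27]
 target [ 0.5053 -0.0577  0.0832] total shift(tool) [ 51.7  -0.3 129.9] turn [-0.001 -0.002 -0.003] | per row /10 [ 5.2 -0.  13. ] [-0. -0. -0.]
 shift in target axes [ 51.9  -0.3 129.8]
```

Emit:
send_rows(increments=[[[-18,0,0,0,0,0,0],[-17.5,0,8,0,0,0,0],[0,0,17,0,0,0,0],[0,0,0,0,0,0,0]]])

```text
time_s: 21.85
tool_pos: [0.3794, -0.0751, 0.1298]
orientation: [-2.99, -0.206, -0.802]
ft_force: [-0.3, 0.7, -0.2]
opening: 0.0001
```

Emit:
send_rows(increments=[[[6.3,0,7.5,0,0,0,0],[6.3,0,7.5,0,0,0,0],[6.3,0,7.5,0,0,0,0],[6.3,0,7.5,0,0,0,0],[6.3,0,7.5,0,0,0,0],[6.3,0,7.5,0,0,0,0],[6.3,0,7.5,0,0,0,0],[6.3,0,7.5,0,0,0,0],[6.3,0,7.5,0,0,0,0],[6.3,0,7.5,0,0,0,0],[0,0,0,0,0,0,0]]])

```text
time_s: 22.95
tool_pos: [0.471, -0.0624, 0.097]
orientation: [-2.99, -0.207, -0.805]
ft_force: [0.0, -0.2, -0.0]
opening: 0.0001
```

```bash
python3 - <<'E'
from h import *
T=tilt(YAW,np.radians(30)); zt=T.apply([0,0,1])
go(chute('n',-.09,.021)-.017*zt,T,10)
cv2.imwrite('pics/w9.png',r.read_camera('wrist')['image'][...,::-1])
E
```

```text
t 22.95 tcp [ 0.471  -0.0624  0.097 ] op 0.1 F [ 0.  -0.2 -0. ] q [-0.55  0.25  2.17  0.85  0.44  0.16]
 target [ 0.5053 -0.0577  0.0832] total shift(tool) [23.1  0.1 29.3] turn [-0.002 -0.002 -0.001] | per row /10 [2.3 0.  2.9] [-0. -0. -0.]
 shift in target axes [23.1  0.  29.2]
```

View pics/w9.png

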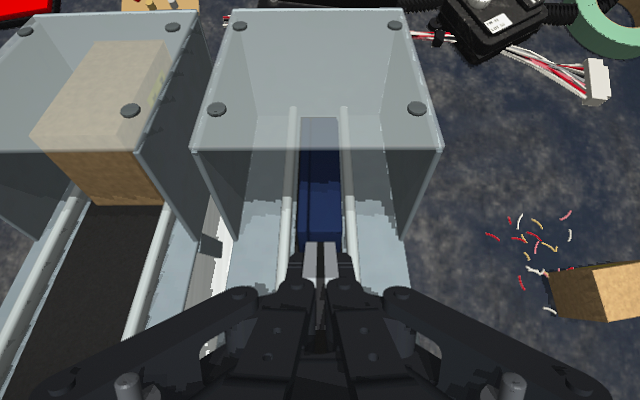

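The case (318,180) stands straight in its lane with the fingers behind it. The carton at (120,120) is still at its stop. I keep pushing.

Emit:
send_rows(increments=[[[3,0,3.7,0,0,0,0],[3,0,3.7,0,0,0,0],[3,0,3.7,0,0,0,0],[3,0,3.7,0,0,0,0],[3,0,3.7,0,0,0,0],[3,0,3.7,0,0,0,0],[3,0,3.7,0,0,0,0],[2,0,2.5,0,0,0,0],[0,0,0,0,0,0,0]]])

```text
time_s: 23.9
tool_pos: [0.5043, -0.0578, 0.0842]
orientation: [-2.991, -0.206, -0.805]
ft_force: [0.4, -0.3, 0.5]
opening: 0.0003
```

Emit:
send_rows(increments=[[[1.3,0,1.5,0,0,0,0],[1.3,0,1.5,0,0,0,0],[0,0,0,0,0,0,0]]])

```text
time_s: 24.2
tool_pos: [0.508, -0.0574, 0.0831]
orientation: [-2.991, -0.206, -0.805]
ft_force: [-0.3, -0.3, 0.5]
opening: -0.0
```

Emit:
send_rows(increments=[[[1.3,0,1.5,0,0,0,0],[0,0,0,0,0,0,0]]])

```text
time_s: 24.4
tool_pos: [0.5098, -0.0571, 0.0825]
orientation: [-2.991, -0.206, -0.805]
ft_force: [-0.2, -0.2, 0.2]
opening: 0.0001
```

Emit:
send_rows(increments=[[[0.9,0,1.1,0,0,0,0],[0,0,0,0,0,0,0]]])

```text
time_s: 24.6
tool_pos: [0.5111, -0.0569, 0.082]
orientation: [-2.991, -0.206, -0.805]
ft_force: [0.4, -0.9, -0.2]
opening: -0.0
```

Emit:
send_rows(increments=[[[0.9,0,1.1,0,0,0,0],[0,0,0,0,0,0,0]]])

```text
time_s: 24.8
tool_pos: [0.5124, -0.0568, 0.0814]
orientation: [-2.991, -0.206, -0.805]
ft_force: [0.3, -0.1, 0.1]
opening: 0.0003
```

Emit:
send_rows(increments=[[[0.7,0,0.8,0,0,0,0],[0,0,0,0,0,0,0]]])

```text
time_s: 25.0
tool_pos: [0.5131, -0.0566, 0.0811]
orientation: [-2.991, -0.206, -0.805]
ft_force: [-6.3, -1.3, 4.6]
opening: -0.0003
```

Emit:
send_rows(increments=[[[0.4,0,0.5,0,0,0,0],[0,0,0,0,0,0,0]]])

```text
time_s: 25.2
tool_pos: [0.5132, -0.0566, 0.081]
orientation: [-2.991, -0.206, -0.804]
ft_force: [-14.6, -2.6, 12.1]
opening: 0.0003
```

Firm stop contact where predicted (tip x≈-0.082). I withdraw and check.

Emit:
send_rows(increments=[[[-4,0,-5,0,0,0,0],[-12,0,-14,0,0,0,0],[-20,0,-24,0,0,0,0],[-20,0,-24,0,0,0,0],[0,0,-35,0,0,0,0],[20,0,-35,0,0,0,0],[20,0,-30,0,-0.1,0,0],[20,0,0,0,-0.14,0,0],[10,0,0,0,-0.14,0,0],[0,0,0,0,-0.14,0,0],[0,0,0,0,0,0,0],[0,0,0,0,0,0,0]]])

```text
time_s: 26.4
tool_pos: [0.4446, -0.0655, 0.2235]
orientation: [-3.126, -0.222, -0.034]
ft_force: [0.3, 0.4, -0.1]
opening: 0.0001
```

```bash
python3 - <<'E'
from h import *
s=r.read_state();c=r.read_camera('wrist');cv2.imwrite('pics/w10.png',c['image'][...,::-1])
Ti=np.linalg.inv(wfc(c,s));print(s['tool_pos'],s['time_s'])
def proj(p):
    q=Ti[:3,:3]@p+Ti[:3,3];u=q[:2]/q[2];k=1+c['k1']*(u@u);return [c['fx']*u[0]*k+c['cx'],c['fy']*u[1]*k+c['cy']]
off=lambda y:np.array([-np.sin(YAW)*y,np.cos(YAW)*y,0])
for k,L,w,h in(('w',.082,.022,.061),('n',.078,.0105,.036)):
    for hh in(h,0): print(k,hh,[np.round(proj(chute(k,-L,hh)+off(y))).tolist() for y in(w,-w)])
E
```

```text
[ 0.44459135 -0.0654531   0.22346624] 26.4
w 0.061 [[130.0, 85.0], [189.0, 84.0]]
w 0 [[168.0, 115.0], [216.0, 114.0]]
n 0.036 [[308.0, 93.0], [334.0, 93.0]]
n 0 [[309.0, 110.0], [332.0, 110.0]]
```

View pics/w10.png

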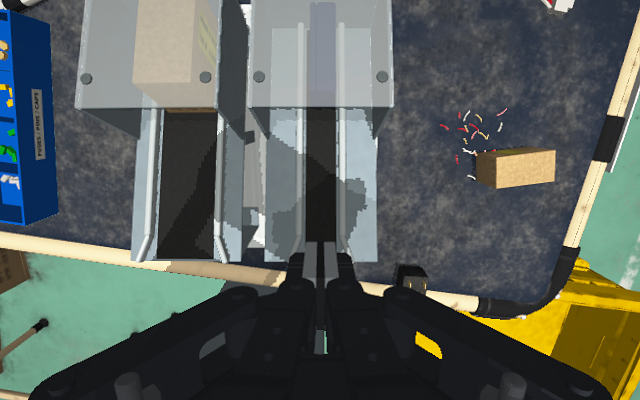

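Both match the predictions: the carton's rear top edge is at row ~82 (predicted 85) and the case's at ~91-93 (predicted 93). The relay and small carton have not moved, and the gripper is clear. I'm handing in.

```bash
python3 -c "
from bench import r
print(r.job_done())"
```

```text
the job is handed in; nothing more can be done
None
```

I loaded the larger carton into the wide chute first, then the dark blue bit case into the narrow one, and pushed each down under its hood to the back stop. The job was handed in at about 26.5 s of the 72 s.

- **Against the stop:** Each push ended in a firm rise in force, about 29 N for the carton and 19 N for the case. The fingertips were then within about 1 mm of where I expected the stop. After the fingers withdrew, the rear edges showed within about 3 pixels of the predicted positions.
- **In the lane:** Before the push, each lay upright between its rails, 1 to 2 mm off centre and skewed by under 1°. They looked straight in the pictures afterwards.
- **Left alone:** The gripper went nowhere near the relay, motor or tape. The relay looked unmoved in the last picture; I did not re-measure the motor or the tape.
- **Disagreement:** The contact force pointed more upward than a pure push along the slope would give. I took this to be the fingertip pressing down on the box end. It stayed well under the limits.

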